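Draw the dead way's fuse carrier out of the bench fuse box

ROBOT

A 6-joint arm with a two-finger parallel gripper is mounted at the origin on the work surface. World frame = base frame: x ahead of the robot, y to its left, z up, the work surface at z = 0. Lengths are in m, angles in rad, forces in N, time in s.
With the tool pointing down it reaches from about 0.375 to 0.9 m from the base axis. Payload 3.1 kg.
Tool frame: the origin (TCP) lies midway between the tips of the shut fingers; the grasp point (between the pads) lies manip.hold_point_z behind it (manip.hold_point_z is the distance from the TCP to the grasp point, in m); z points along the fingers, y is the direction in which the jaws open and shut (so a half turn about z gives the same grasp; the last joint's range is limited). The gripper opens to 85 mm and grips with 20 to 120 N. Pads are 22 mm wide; open, the fingers measure 114 mm over their backs; the gripper's body (76 mm by 85 mm) begins 54 mm behind the grasp point. The pads swing forward as they close: fully open they stand 13 mm farther back than shut.
Start: joints at [1.002, 0.527, 1.433, -0, 1.181, -0.178], TCP at [0.238, 0.578, 0.21] pointing down, gripper open.
Joint ranges: [-3.08, 3.08], [-0.75, 2.2], [0.22, 2.44], [-1.43, 4.57], [0, 2.65], [-2.85, 2.85]. Speed limits (rad/s): [2.79, 2.79, 3.14, 3.14, 3.14, 3.14].

INTERFACE

Orientations are given as a unit quaternion [x, y, z, w].
In Python, from station import manip, snapshot, workorder, models gives the robot as it stands.
- The arm moves only by the tool jog_arm, never from a script. Its argument "commands" is a list of rows, each a list of 5 numbers: the opening in per cent of the stroke, from 0 (shut) to 100 (fully open), then the shift along the world's x, y, z in cm, then the turn about the world's z in rad. A call has 1 to 8 rows; each row shifts and turns the pose as measured when the row begins; what a row does not reach is not made up. A row lasts 1/12 s, in which the tool goes at most 41.7 mm and 7.16 degrees, less where a joint would pass 70% of its speed; a pose out of reach is approached as far as the arm can. A call with a gripper value outside its range is refused whole. The fingers move at their own pace and stop on an object; "squeeze" is the grip in N (left out, the last holds). Time passes only in rows, so rows that do not move let the fingers close. It gives the time, the measured TCP pose, the force and the opening at its end, in the units of the state.
- manip.sense(): the state, without advancing time (a new reading comes with each control period).
- snapshot(name): name is "scene" or "top" or "wrist"; returns a dict with "image" (400x640x3 uint8, red, green, blue), "intrinsics" (3x3 intrinsics, pixels), "extrinsics" (4x4, takes a point from camera to world coordinates); the wrist camera has in their place "hand_eye" (4x4, takes a point from camera to tool coordinates, whose origin is the TCP and whose axes are the flange's). Camera axes: x right, y down, z forward; pixel columns grow to the right and rows downward; lengths in m; the calibration is good to about 2 mm. A picture is of the moment at which its call begins: read the wrist's pose just before it. There is no depth.
- workorder.sign_off(): hands the job in, once; it reports no verdict.
Trained networks look in a picture, given as the dict that the camera call returned (one of the last four; its "shot" number tells which), for a name from the list of things; names that differ only in an ending like _2 or _b are one class to them, and where a whole thing is asked for, a point or a joint stands for the part that bears it (a point fixed in the world has none). Each returns a list of dicts, best first, with "score" (0 to 1); they miss things now and then, are a little off and sometimes report something else, mostly with a low value. They report only what shows in the picture. A call takes as long as a camera call. They do not tell look-alikes from the thing itself.
- models.find_in(picture, name): "centre" ([x, y, z] in m, in world coordinates, good to about 4 mm: the middle of the surface that is visible of it).
- models.pinpoint(picture, name): "centre" ([x, y, z] in m, in world coordinates, good to about 4 mm: a listed point, or the origin of a listed thing).
The state is a dict: "t": time; "q": joint angles; "qd": joint speeds; "tau": joint torques, N m; "tcp_pos": TCP position; "tool_rot": TCP orientation; "force": force on the tool from outside, world axes, zero at the start; "ft_torque": the same for the moment, N m; "finger_gap": opening from 0.0 (shut) to 1.0 (fully open).
Only numpy, scipy, OpenCV 4.12 (cv2) and the standard library are available. Lean on these libraries where they do the work, as an engineer would, in place of code of your own. Each camera call takes 0.05 s, during which the arm holds its last target. There are 200 camera calls.

TASK

The changeover lever between the two fuse carriers of the bench fuse box leans towards the way that is live; the other way is dead. Pinch together the two side catches of the dead way's fuse carrier, draw it straight up out of its base, and finish still holding it by its squeezed catches, still and upright, with its blades a good hand's breadth (about 100 mm) above the box. Leave the lever, the live carrier and the other things on the bench as they are.

Things in the scene. Friction and masses are not known exactly. Their poses are not given: they have to be found in the camera images.
- fusebox: grey steel fuse box fixed to the bench, 150 mm (x) by 290 mm (y) by 58 mm high, turned up to 0.35 rad. Origin: centre of its underside; x to its far side, y to its left, z up. On top, centred 90 mm left (+y) and right (-y) of the middle, two grey fuse bases 84 mm (x) by 76 mm (y), upper faces 70 mm above the bench. A trunking 45 mm deep, 320 mm long, 66 mm high lies 148 mm beyond its middle
- fuse_left_grip (a point): centre between the two catch pads of the left (+y) fuse carrier; 97 mm above the bench when seated, axes as the box's. The carrier: loose, black, about 0.2 kg; head 42 mm (x) by 62 mm (y), from 27 mm below this point (lying on the base) to 13 mm above it; below the head a stem 36 by 48 mm goes 30 mm into the base and two copper blades 10 mm farther, ending 67 mm below this point; 1 mm of play
- fuse_right_grip (a point): the same point of the identical carrier in the right (-y) base. Both have on the head's -x and +x sides a grey ribbed sprung catch pad, 28 mm wide (y), 24 mm high, centred at this height, outer faces 59 mm apart, 45 mm when both are pressed to their stops. Pinched pads carry the grip: the carrier is lifted by them.
- lever (a joint): changeover lever half-way between the two fuse bases: black 26 mm ball on a steel rod, pivot 60 mm above the bench, ball centre 60 mm from it, swings along the box's y. +0.55 rad: leans left (+y), the left way is live; -0.55 rad: leans right (-y), the right way is live. Over-centre: it rests only at either end
- lever_tip (a point): centre of the lever's ball, about 111 mm above the bench and 31 mm left or right of the box's middle
- fuse_left_near (a joint): left carrier's catch on its near (-x) side: 0 = out, 0.007 m = pressed fully in. Every catch slides straight inwards against a spring, 1 N at first, 6 N at the stop; its barb holds the carrier down in the base and lets go once pressed in more than about 3 mm. With catches out the carrier cannot be pulled out
- fuse_left_far (a joint): left carrier's catch on its far (+x) side: 0 out, 0.007 m fully in
- fuse_right_near (a joint): right carrier's catch on its near (-x) side: 0 out, 0.007 m fully in
- fuse_right_far (a joint): right carrier's catch on its far (+x) side: 0 out, 0.007 m fully in
- toolblock: bystander to the left of the box: wooden block 100 by 200 by 45 mm with ten steel tool holders standing in it, up to 125 mm high in all; origin at the centre of its underside
- tray: bystander to the right of the box: dark steel tray 110 by 160 by 28 mm with three spare white cartridge fuses; origin at the centre of its underside
- driver: bystander in front of the box: screwdriver 190 mm long with a black handle, lying roughly along the box's y; origin on its underside
Not all that is in view belongs to the job. What is shaped like the part that bears fuse_left_grip but green or white is not meant. Leave any green or purple look-alike of the part that bears fuse_right_grip alone.

How it is judged:
On the way, in this order (a step that is already met when the one before it is completed fails the run):
1. both catches of the dead way's carrier are pinched in while it is still seated (((value of joint lever above 0.3 rad and value of joint each of fuse_right_near, fuse_right_far above 0.003 m and contact force between the fingers and fuse_right above 2 N and z of fuse_right_grip in the frame of fusebox between 0.093 and 0.101 m) or (value of joint lever below -0.3 rad and value of joint each of fuse_left_near, fuse_left_far above 0.003 m and contact force between the fingers and fuse_left above 2 N and z of fuse_left_grip in the frame of fusebox between 0.093 and 0.101 m))), for 0.1 s.
2. the dead way's carrier is drawn up out of its base by its pinched catches, upright (((value of joint lever above 0.3 rad and value of joint each of fuse_right_near, fuse_right_far above 0.003 m and contact force between the fingers and fuse_right above 2 N and z of fuse_right_grip in the frame of fusebox above 0.142 m and angle between fuse_right_grip's own z axis and vertical below 0.3 rad) or (value of joint lever below -0.3 rad and value of joint each of fuse_left_near, fuse_left_far above 0.003 m and contact force between the fingers and fuse_left above 2 N and z of fuse_left_grip in the frame of fusebox above 0.142 m and angle between fuse_left_grip's own z axis and vertical below 0.3 rad))), for 0.1 s.
At the end, for the whole second after the job is handed in: the dead way's carrier is held by the fingers alone, both its catches pressed in more than 3 mm, its blades at least 60 mm above the fuse bases (its grip point at least 197 mm above the bench), within 0.25 rad of upright and still; the live carrier is seated and latched, the lever where it was (((value of joint lever above 0.3 rad and value of joint each of fuse_right_near, fuse_right_far above 0.003 m and contact force between the fingers and fuse_right above 2 N and z of fuse_right_grip in the frame of fusebox above 0.197 m and angle between fuse_right_grip's own z axis and vertical below 0.25 rad and linear speed of fuse_right below 0.03 m/s and contact force between fuse_right and fusebox below 0.05 N and contact force between fuse_right and fuse_left below 0.05 N and z of fuse_left_grip in the frame of fusebox between 0.093 and 0.101 m and value of joint each of fuse_left_near, fuse_left_far below 0.002 m and distance of lever_tip from where it was at the start of the episode below 0.012 m) or (value of joint lever below -0.3 rad and value of joint each of fuse_left_near, fuse_left_far above 0.003 m and contact force between the fingers and fuse_left above 2 N and z of fuse_left_grip in the frame of fusebox above 0.197 m and angle between fuse_left_grip's own z axis and vertical below 0.25 rad and linear speed of fuse_left below 0.03 m/s and contact force between fuse_left and fusebox below 0.05 N and contact force between fuse_left and fuse_right below 0.05 N and z of fuse_right_grip in the frame of fusebox between 0.093 and 0.101 m and value of joint each of fuse_right_near, fuse_right_far below 0.002 m and distance of lever_tip from where it was at the start of the episode below 0.012 m))); the arm keeps its last pose, push and grip.
It fails at once if the live way's carrier is unlatched or pulled ((value of joint lever above 0.3 rad and (distance of fuse_left_grip from where it was at the start of the episode above 0.006 m or value of joint each of fuse_left_near, fuse_left_far above 0.003 m)) or (value of joint lever below -0.3 rad and (distance of fuse_right_grip from where it was at the start of the episode above 0.006 m or value of joint each of fuse_right_near, fuse_right_far above 0.003 m))).
It fails at once if the changeover lever is moved (distance of lever_tip from where it was at the start of the episode above 0.015 m).
It fails at once if the tool block is disturbed (distance of toolblock from where it was at the start of the episode above 0.02 m).
It fails at once if the tray of fuses is disturbed (distance of tray from where it was at the start of the episode above 0.02 m).
It fails at once if the screwdriver is disturbed (distance of driver from where it was at the start of the episode above 0.02 m).
It also fails if it takes over 34 s, if anything falls off the work surface, if the arm or the gripper's body presses on something with over 40 N, if the wrist force passes 120 N, or if a joint passes its speed limit or range.

## Working session

There is one attempt and no reset: what is moved stays moved. The work goes in short steps, Python scripts to look and compute and a tool call to move; the robot and the scene stay as the last step left them, time stands still between calls to the robot, and variables do not carry over. Pictures are saved under pics/ and viewed, about 8 in all and at most 12, crops included, and the job is handed in when it is done.

Besides the shell and the picture viewer there is one more tool, called as name(argument=value, ...), one argument or row to a line, values as JSON. jog_arm: Moves the arm, as the interface text tells. Its arguments: {"type":"object","properties":{"commands":{"type":"array","items":{"type":"array","items":{"type":"number"}}},"squeeze":{"type":"number"}},"required":["commands"]}

```bash
mkdir -p pics
python3 - <<'E'
from station import manip,snapshot,models
import cv2
s=manip.sense();print(s['t'],s['tcp_pos'],s['tool_rot'],s['finger_gap'],manip.hold_point_z)
ims=[]
for n in ['scene','top']:
    p=snapshot(n);ims.append(p['image'])
    for k in ['fusebox','fuse_left_grip','fuse_right_grip','lever_tip','toolblock','tray','driver']:
        for r in models.pinpoint(p,k)[:4]:
            print(n,k,[round(float(v),3) for v in r['centre']],round(r['score'],2))
    cv2.imwrite(f'pics/{n}.png',p['image'][:,:,::-1])
    import numpy as np
    print(p['intrinsics'].tolist(),np.round(p['extrinsics'],4).tolist())
E
```

```text
0.0 [0.23764972 0.57721516 0.20853251] [ 1.94161975e-01  9.80968873e-01 -1.02094822e-03 -3.93808322e-04] 0.9928647186874379 0.0187
scene fusebox [0.562, 0.013, -0.003] 0.71
scene fuse_left_grip [0.339, 0.071, 0.064] 0.97
scene fuse_left_grip [0.381, 0.219, 0.071] 0.74
scene fuse_left_grip [0.55, 0.103, 0.097] 0.72
scene fuse_right_grip [0.406, -0.135, 0.067] 0.9
scene fuse_right_grip [0.34, -0.031, 0.069] 0.83
scene fuse_right_grip [0.568, -0.073, 0.097] 0.67
scene fuse_right_grip [0.579, -0.297, 0.003] 0.3
scene lever_tip [0.56, -0.016, 0.114] 0.62
scene toolblock [0.54, 0.328, 0.001] 0.58
scene tray [0.579, -0.298, 0.004] 0.82
scene driver [0.429, 0.057, -0.001] 0.8
[[383.34126931245606, 0.0, 322.6001885279455], [0.0, 383.34126931245606, 200.8840332984795], [0.0, 0.0, 1.0]] [[0.6532, 0.5579, -0.5119, 1.0298], [0.7571, -0.4891, 0.4331, -0.3934], [-0.0088, -0.6705, -0.7419, 0.8574], [0.0, 0.0, 0.0, 1.0]]
top fusebox [0.562, 0.018, 0.001] 0.84
top fuse_left_grip [0.375, 0.213, 0.065] 0.9
top fuse_left_grip [0.334, 0.07, 0.064] 0.78
top fuse_left_grip [0.555, 0.106, 0.093] 0.75
top fuse_right_grip [0.402, -0.134, 0.069] 0.98
top fuse_right_grip [0.57, -0.075, 0.096] 0.72
top fuse_right_grip [0.344, -0.039, 0.069] 0.63
top lever_tip [0.562, -0.018, 0.111] 0.41
top toolblock [0.543, 0.326, -0.002] 0.71
top tray [0.576, -0.301, 0.002] 0.7
top driver [0.428, 0.055, 0.001] 0.77
[[374.907390525899, 0.0, 318.7062407151351], [0.0, 374.907390525899, 205.01336006290956], [0.0, 0.0, 1.0]] [[0.0223, -0.9948, 0.0989, 0.4246], [-0.9997, -0.0231, -0.0072, 0.0667], [0.0094, -0.0987, -0.9951, 1.0117], [0.0, 0.0, 0.0, 1.0]]
```

View pics/scene.png

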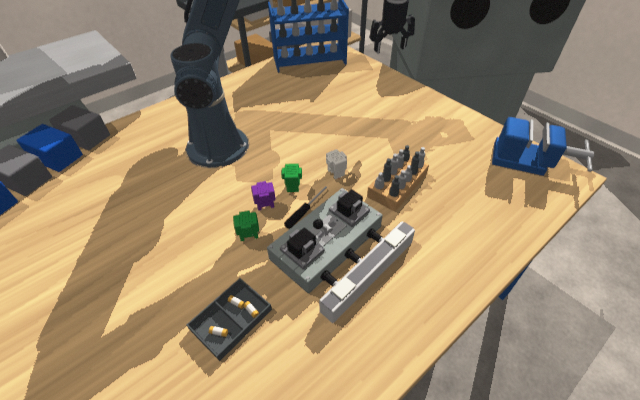

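View pics/top.png

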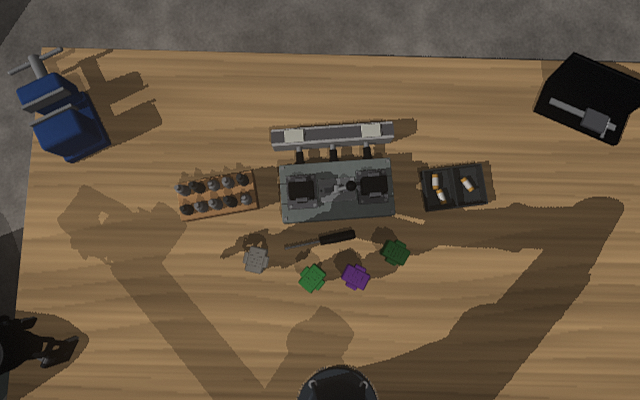

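The scene picture shows two black carriers on the box, at about (303,240) and (350,203), with the ball between them at (318,224). The top picture shows the left carrier at (302,190), the right one at (373,186), and the ball at (351,186), right of the box middle at about (337,188). So the lever leans right: the right way is live and **the left one is dead**. The look-alikes lie in front of the box: white (256,260), green (312,278), purple (355,277) and dark green (396,252). Those are not meant. I'll move above the left carrier and confirm with the wrist camera.

jog_arm(
  commands=[
    [100,2,-3,0.6,-0.07],
    [100,2,-3,0.6,-0.07],
    [100,2,-3,0.6,-0.07],
    [100,2,-3,0.6,-0.07],
    [100,2,-3,0.6,-0.07],
    [100,2,-3,0.6,-0.07],
    [100,2,-3,0.6,-0.07],
    [100,2,-3,0.6,-0.07],
  ],
)

```text
t: 1.47
tcp_pos: [0.3977, 0.3341, 0.2582]
tool_rot: [0.463, 0.886, 0.002, -0.0]
force: [-0.2, 0.2, 1.0]
finger_gap: 0.998
```

jog_arm(
  commands=[
    [100,2,-3,0.6,-0.07],
    [100,2,-3,0.6,-0.07],
    [100,2,-3,0.6,-0.07],
    [100,2,-3,0.6,-0.07],
    [100,2,-3,0.6,-0.07],
    [100,2,-3,0.6,-0.07],
    [100,2,-3,0,-0.07],
    [100,0,0,0,0],
  ],
)

```text
t: 2.13
tcp_pos: [0.5479, 0.1067, 0.2998]
tool_rot: [0.677, 0.736, 0.005, 0.005]
force: [-0.0, 0.8, -0.1]
finger_gap: 0.998
```

Run:
```python
from station import manip,snapshot,models
import cv2,numpy as np
s=manip.sense();print(s['t'],s['tcp_pos'],s['tool_rot'])
for n in ['wrist','top','scene']:
    p=snapshot(n)
    for k in ['fusebox','fuse_left_grip','fuse_right_grip','lever_tip']:
        for r in models.pinpoint(p,k)[:4]:
            c=r['centre']
            if n=='wrist' or c[0]>0.5: print(n,k,np.round(c,4).tolist(),round(r['score'],2))
    if n=='wrist':
        cv2.imwrite('pics/w1.png',p['image'][:,:,::-1]); np.savez('w1.npz',K=p['intrinsics'],H=p['hand_eye'],p=s['tcp_pos'],q=s['tool_rot'])
        print(np.round(p['intrinsics'],1).tolist(),np.round(p['hand_eye'],4).tolist())
```

```text
2.1333 [0.5478825  0.10674889 0.29976188] [0.67656188 0.73635187 0.00477393 0.00521053]
wrist fusebox [0.557, 0.0143, 0.0007] 0.74
wrist fuse_left_grip [0.377, 0.2104, 0.0675] 0.97
wrist fuse_left_grip [0.3379, 0.0731, 0.0635] 0.89
wrist fuse_left_grip [0.5484, 0.104, 0.0976] 0.69
wrist fuse_left_grip [0.5613, -0.0169, 0.1108] 0.58
wrist fuse_right_grip [0.4067, -0.1293, 0.064] 0.74
wrist fuse_right_grip [0.567, -0.0757, 0.0973] 0.72
wrist fuse_right_grip [0.3384, -0.0315, 0.068] 0.62
wrist lever_tip [0.5645, -0.0185, 0.1092] 0.71
[[307.8, 0.0, 315.4], [0.0, 307.8, 196.3], [0.0, 0.0, 1.0]] [[0.0, -0.962, -0.2729, 0.0695], [1.0, -0.0003, 0.0011, 0.0011], [-0.0011, -0.2729, 0.962, -0.1637], [0.0, 0.0, 0.0, 1.0]]
top fusebox [0.5586, 0.0133, -0.0012] 0.81
top fuse_left_grip [0.5462, 0.1056, 0.0927] 0.59
top fuse_right_grip [0.5691, -0.0732, 0.0953] 0.97
top lever_tip [0.5627, -0.0207, 0.1078] 0.41
scene fusebox [0.5613, 0.0123, -0.0049] 0.71
scene fuse_left_grip [0.551, 0.099, 0.0964] 0.66
scene fuse_right_grip [0.5662, -0.0696, 0.0949] 0.68
scene lever_tip [0.5624, -0.017, 0.1099] 0.54
```

View pics/w1.png

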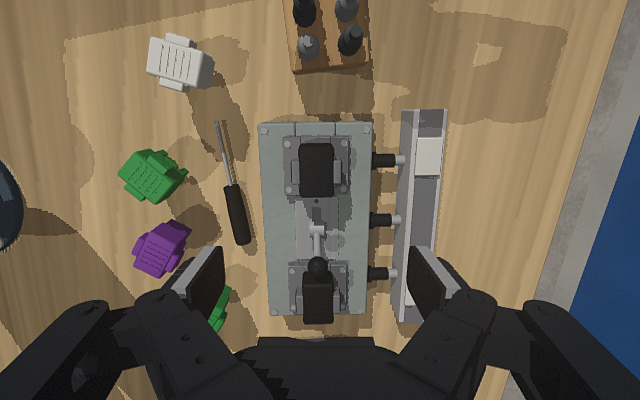

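The wrist picture shows the left (dead) carrier at (317,170) and the right (live) one at (318,300). The ball at (318,268) leans toward the right carrier, which confirms that left is dead. I'll check the pose with one enlarged overlay crop.

```bash
cat > ov.py <<'E'
import cv2,numpy as np
from scipy.spatial.transform import Rotation as R
d=np.load('w1.npz');T=np.eye(4);T[:3,:3]=R.from_quat(d['q']).as_matrix();T[:3,3]=d['p'];C=np.linalg.inv(T@d['H'])
def proj(P):
    c=(C[:3,:3]@np.asarray(P).T).T+C[:3,3];u=(d['K']@c.T).T;return u[:,:2]/u[:,2:]
def rect(cx,cy,yaw,hx,hy,z,ox=0,oy=0):
    a=np.array([[-hx,-hy],[hx,-hy],[hx,hy],[-hx,hy]])+[ox,oy];c,s=np.cos(yaw),np.sin(yaw)
    return np.c_[a@np.array([[c,s],[-s,c]])+[cx,cy],np.full(4,z)]
E
python3 - <<'E'
from ov import *
im=cv2.imread('pics/w1.png');x0,y0,k=235,100,5
im=cv2.resize(im[y0:y0+120,x0:x0+150],None,fx=k,fy=k,interpolation=cv2.INTER_CUBIC)
x,y,w=.550,.1035,.088
for hx,hy,z,ox,oy,col in [(.042,.038,.07,0,0,(0,255,0)),(.021,.031,.11,0,0,(0,0,255)),(.0295,.014,.109,0,0,(255,255,0)),(.075,.145,.058,0,-.09,(0,255,255))]:
    p=(proj(rect(x,y,w,hx,hy,z,ox,oy))-[x0,y0]+.5)*k
    cv2.polylines(im,[p.astype(np.int32)],True,col,1)
cv2.imwrite('pics/ov1.png',im)
E
```

```text
(no output)
```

View pics/ov1.png

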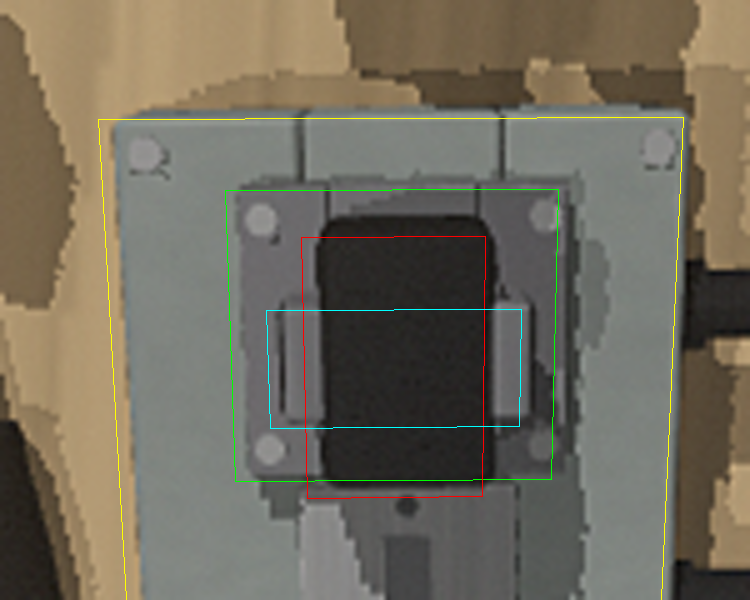

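The overlay sits about 3 mm too far to −x and −y. The dead carrier's grip is therefore near (0.553, 0.1065), with yaw about 0.087, so I'll descend over it.

jog_arm(
  commands=[
    [100,0.5,0,-3,0.005],
    [100,0,0,-3,0],
    [100,0,0,-3,0],
    [100,0,0,-3,0],
    [100,0,0,-2,0],
    [100,0,0,-1,0],
    [100,0,0,0,0],
    [100,0,0,0,0],
  ],
)

```text
t: 3.55
tcp_pos: [0.5512, 0.1128, 0.1466]
tool_rot: [0.671, 0.741, 0.008, 0.006]
force: [0.3, 0.5, 1.0]
finger_gap: 1.002
```

jog_arm(
  commands=[
    [100,0.2,-0.6,0,-0.012],
    [100,0,0,0,0],
  ],
)

```text
t: 3.72
tcp_pos: [0.5544, 0.1064, 0.1478]
tool_rot: [0.676, 0.737, 0.008, 0.007]
force: [-0.0, 0.1, -0.3]
finger_gap: 1.004
```

Run:
```python
from station import manip,snapshot
import cv2,numpy as np
s=manip.sense();print(s['t'],s['tcp_pos'],s['tool_rot'])
p=snapshot('wrist');cv2.imwrite('pics/w2.png',p['image'][:,:,::-1]); np.savez('w1.npz',K=p['intrinsics'],H=p['hand_eye'],p=s['tcp_pos'],q=s['tool_rot'])
from ov import *
im=cv2.imread('pics/w2.png')
x,y,w=.553,.1065,.0865
for hx,hy,z,ox,oy,col in [(.042,.038,.07,0,0,(0,255,0)),(.021,.031,.11,0,0,(0,0,255)),(.0295,.014,.109,0,0,(255,255,0)),(.075,.145,.058,0,-.09,(0,255,255))]:
    cv2.polylines(im,[proj(rect(x,y,w,hx,hy,z,ox,oy)).astype(np.int32)],True,col,1)
cv2.imwrite('pics/ov2.png',im)
```

```text
3.7167 [0.55438711 0.10640437 0.14776226] [0.67593787 0.73687475 0.00847428 0.00719608]
```

View pics/ov2.png

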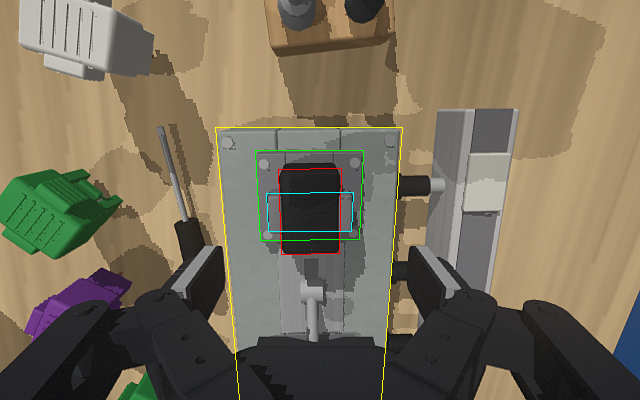

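The overlay now fits within about 1 mm, so I'll go down to the grip height.

jog_arm(
  commands=[
    [100,0,0,-2,0],
    [100,0,-0.1,-2,0],
    [100,0,-0.1,-1.5,0],
    [100,0,0,-0.5,0],
    [100,0,0,0,0],
    [100,0,0,0,0],
  ],
)

```text
t: 4.27
tcp_pos: [0.5613, 0.1042, 0.0941]
tool_rot: [0.676, 0.736, 0.015, 0.014]
force: [0.5, 0.5, 0.3]
finger_gap: 0.996
```

jog_arm(
  commands=[
    [100,-0.7,0.2,0,0],
    [100,0,0,0,0],
  ],
)

```text
t: 4.43
tcp_pos: [0.5552, 0.1064, 0.096]
tool_rot: [0.676, 0.736, 0.016, 0.015]
force: [-0.4, 0.1, -0.3]
finger_gap: 0.998
```

jog_arm(
  commands=[
    [100,-0.2,0,-0.7,0],
    [100,-0.1,0,-0.7,0],
    [100,-0.1,0,-0.5,0],
    [100,0,0,0,0],
  ],
)

```text
t: 4.77
tcp_pos: [0.5519, 0.1069, 0.078]
tool_rot: [0.676, 0.736, 0.018, 0.017]
force: [0.5, 0.8, -0.3]
finger_gap: 0.999
```

jog_arm(
  commands=[
    [75,0.2,0,-0.2,-0.01],
    [60,0,0,0,0],
    [50,0,0,0,0],
    [40,0,0,0,0],
    [20,0,0,0,0],
    [0,0,0,0,0],
    [0,0,0,0,0],
  ],
  squeeze=40,
)

```text
t: 5.35
tcp_pos: [0.5532, 0.1068, 0.0759]
tool_rot: [0.68, 0.733, 0.017, 0.016]
force: [-0.5, 0.0, -2.2]
finger_gap: 0.48
```

jog_arm(
  commands=[
    [0,0,0,0,0],
    [0,0,0,0,0],
    [0,0,0,0,0],
  ],
)

```text
t: 5.6
tcp_pos: [0.5532, 0.1068, 0.0758]
tool_rot: [0.68, 0.733, 0.017, 0.016]
force: [-1.1, -1.1, 0.7]
finger_gap: 0.481
```

Run:
```python
from station import manip,snapshot
import cv2,numpy as np
s=manip.sense();print(s['t'],s['tcp_pos'],s['tool_rot'],s['force'],s['ft_torque'],s['finger_gap'])
w=snapshot('wrist')['image'];c=snapshot('scene')['image']
c=cv2.resize(c[160:280,250:410],None,fx=4,fy=4)
cv2.imwrite('pics/g1.png',np.hstack([cv2.resize(w[100:400,200:450],(400,480)),c[:480,150:550]])[:,:,::-1])
```

```text
5.6 [0.55324437 0.10683725 0.07583695] [0.67995668 0.73288555 0.01677015 0.01601427] [-1.13723217 -1.11777806  0.69751931] [ 0.01732208  0.15947081 -0.00691298] 0.4813809281255419
```

View pics/g1.png

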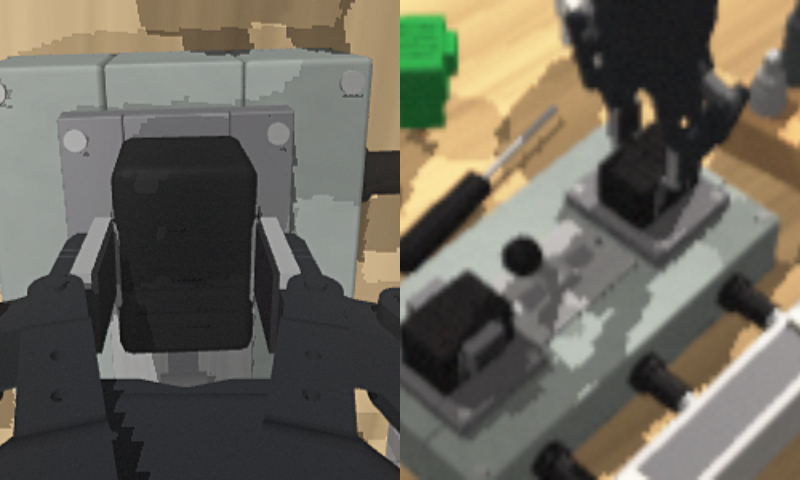

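The jaws straddle the left carrier's catches, and the gap stopped at 0.48, so both catches should be pressed in. I'll start drawing it up slowly.

jog_arm(
  commands=[
    [0,0,0,0.5,0],
    [0,0,0,0.8,0],
    [0,0,0,1,0],
    [0,0,0,1,0],
  ],
)

```text
t: 6.03
tcp_pos: [0.5518, 0.1067, 0.1087]
tool_rot: [0.68, 0.733, 0.015, 0.014]
force: [-0.3, -0.1, -1.6]
finger_gap: 0.479
```

jog_arm(
  commands=[
    [0,0.1,0,1,0],
    [0,0.1,0,1,0],
    [0,0,0,1.5,0],
    [0,0,0,1.5,0],
    [0,0,0,1.5,0],
    [0,0,0,1.5,0],
    [0,0,0,1.5,0],
    [0,0,0,1,0],
  ],
)

```text
t: 6.7
tcp_pos: [0.5519, 0.1068, 0.227]
tool_rot: [0.68, 0.733, 0.016, 0.015]
force: [1.2, -0.2, -1.5]
finger_gap: 0.481
```

jog_arm(
  commands=[
    [0,0,0,0.7,0],
    [0,0,0,0.3,0],
    [0,0,0,0,0],
    [0,0,0,0,0],
  ],
)

```text
t: 7.03
tcp_pos: [0.5525, 0.1069, 0.2432]
tool_rot: [0.68, 0.733, 0.019, 0.018]
force: [0.5, 0.4, -2.4]
finger_gap: 0.48
```

Run:
```python
from station import manip,snapshot,models
import cv2,numpy as np
s=manip.sense();print(s['t'],s['tcp_pos'],s['tool_rot'],s['force'],s['finger_gap'],np.abs(s['qd']).max())
p=snapshot('scene');c=p['image']
for k in ['fuse_left_grip','fuse_right_grip','lever_tip']:
    for r in models.pinpoint(p,k)[:4]:
        if r['centre'][0]>.45: print(k,np.round(r['centre'],4).tolist(),round(r['score'],2))
w=snapshot('wrist')['image']
c=cv2.resize(c[140:280,260:400],(480,480),interpolation=cv2.INTER_CUBIC)
cv2.imwrite('pics/g2.png',np.hstack([cv2.resize(w[100:400,200:400],(320,480)),c])[:,:,::-1])
```

```text
7.0333 [0.55249503 0.10689092 0.24320933] [0.67998936 0.73276094 0.0186479  0.01811418] [ 0.47821235  0.3705984  -2.36536733] 0.48034256562307975 0.00980910788362308
fuse_left_grip [0.5487, 0.0999, 0.2638] 0.72
fuse_right_grip [0.5669, -0.0684, 0.0952] 0.67
lever_tip [0.5638, -0.0167, 0.1102] 0.61
```

View pics/g2.png

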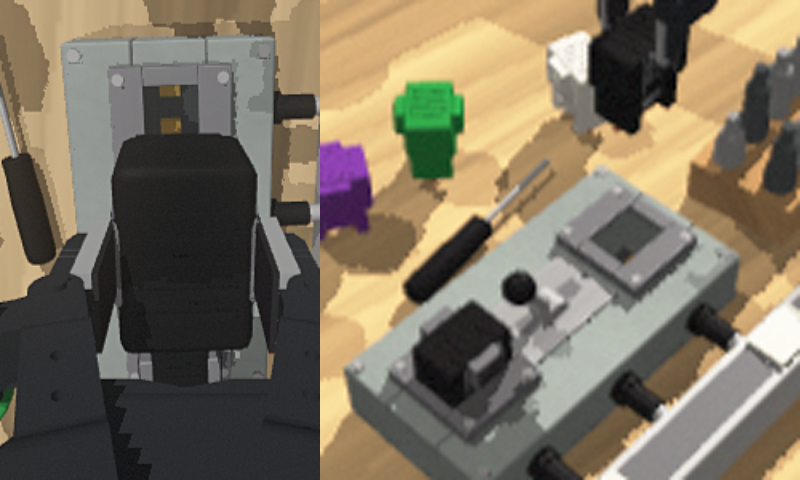

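The left base is empty, the carrier hangs upright in the jaws, and the lever and right carrier are unchanged. The arm is at rest, so I'm handing in.

```bash
python3 -c "
from station import workorder,manip
print(workorder.sign_off());s=manip.sense();print(s['t'],s['tcp_pos'],s['finger_gap'],s['force'])"
```

```text
the job is handed in; nothing more can be done
None
the job is handed in; nothing more can be done
```

I pinched both catches of the left fuse carrier, drew it straight up out of its base and handed the job in with it still in the gripper, at about 7 s. The lever leans right, so the right way is live and the left way is dead. Sign-off gave no verdict.

**Carrier height:** its grip point is about 264 mm above the bench. That puts the blades about 127 mm above the fuse bases and 139 mm above the box top, rather more than the 100 mm you asked for.

**Hold:** the jaw opening stayed at 0.48 all through the lift. The arm was almost at rest (fastest joint 0.01 rad/s). The force was −2.4 N, about the carrier's weight.

**Tilt:** the tool had drifted to about 0.05 rad off vertical, within the 0.25 rad limit for the carrier.

**Rest of the bench:** the last pictures show the left base empty. The right carrier and the lever ball are within the camera's error of where they began. I saw nothing knocked in the pictures, but did not measure the tool block, tray or screwdriver again afterwards.

**Not directly checked:** how far each catch is pressed in cannot be read out. The opening reading of 0.48 would mean about 41 mm if it is linear, against 45 mm expected for fully pressed catches. I took that as the scale not being linear, since the carrier came free of its base.

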